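# Start the screw of the bench press in its nut

## Robot

A 7-joint arm with a two-finger parallel gripper is mounted at the origin on the work surface. World frame = base frame: x ahead of the robot, y to its left, z up, the work surface at z = 0. Lengths are in m, angles in rad, forces in N, time in s.
With the tool pointing down it reaches from about 0.425 to 0.8 m from the base axis. Payload 8.3 kg.
Tool frame: the origin (TCP) lies between the finger pads, 19 mm behind the fingertips; this is the grasp point; z points along the fingers, y is the line along which they close (so a half turn about z gives the same grasp; the last joint's range is limited). The gripper opens to 85 mm and grips with 20 to 120 N. Pads are 22 mm wide; open, the fingers measure 114 mm over their backs; the gripper's body (76 mm by 85 mm) begins 54 mm behind the grasp point. The pads swing forward as they close: fully open they stand 13 mm farther back than shut.
Start: joints at [-1.176, 0.383, 0.016, 1.37, -0.006, 1.388, -0.046], TCP at [0.276, 0.561, 0.25] pointing down, gripper open.
Joint ranges: [-2.95, 2.95], [-0.25, 2.06], [-1.52, 1.56], [0.18, 2.33], [-1.44, 4.58], [0.02, 2.06], [-3.01, 3.01]. Speed limits (rad/s): [2.39, 2.39, 3.01, 3.01, 3.14, 3.14, 3.14].

## Interface

Orientations are given as a unit quaternion [x, y, z, w].
In Python, from plant import arm gives the robot as it stands.
- The arm moves only by the shell command python3 inch.py 'ROWS'. ROWS is a JSON list of rows, 1 to 20 of them, each written [[rx, ry, rz], [dx, dy, dz], opening]: a rotation vector rx, ry, rz in units of 0.2 rad, then dx, dy, dz in units of 5 mm, then the finger opening in m; each row shifts and turns the commanded pose from where the row before left it, along the tool's axes as they then stand; what a row does not reach is not made up. A row lasts 1/12 s, in which the tool goes at most 0.0417 m and 0.125 rad, less where a joint would pass 70% of its speed; a pose out of reach is approached as far as the arm can. The fingers move at their own pace and stop on an object; the grip force is fixed at half the most. Time passes only in rows, so rows that do not move let the fingers close. It prints the time, the measured TCP pose, the force, the opening and the grip force at its end. Input that does not fit is refused with a message, and nothing moves.
- arm.sense(): the state, without advancing time (a new reading comes with each control period).
- arm.capture(name): name is "scene" or "top"; returns the picture (400x640x3 uint8, blue, green, red); there is no depth.
- arm.calibration(name): a dict with "intrinsics" (3x3 intrinsics, pixels), "rvec" (rotation vector, rad) and "tvec" (3), from world to camera coordinates, as OpenCV has them. Camera axes: x right, y down, z forward; pixel columns grow to the right and rows downward; lengths in m; the calibration is good to about 2 mm. A picture is of the moment at which its call begins. calibration takes no time and is no camera call.
- arm.finish_job(): hands the job in; it is judged then, once.
The state is a dict: "time_s": time; "joint_pos": joint angles; "qvel": joint speeds; "joint_torque": joint torques, N m; "position": TCP position; "orientation": TCP orientation; "ft_force": force on the tool from outside, world axes, zero at the start; "ft_torque": the same for the moment, N m; "finger_gap": finger opening in m; "grip_force": force on a finger pad.
Only numpy, scipy, OpenCV 4.12 (cv2) and the standard library are available. Lean on these libraries where they do the work, as an engineer would, in place of code of your own. Each camera call takes 0.05 s, during which the arm holds its last target. There are 200 camera calls.

## Task

The greased screw of the blue bench press stands in its bronze nut with its thread not yet caught: by its four-armed handle turn it backward (anticlockwise seen from above) until it drops into the start of the thread, and only then turn it forward exactly one full turn. Finish while still gripping the handle, holding the screw still at one turn in so that the pressure foot can be fitted from below. Do not pull the screw up out of the nut, and leave the bottle, the tin and the brush where they are.

Things in the scene. Friction and masses are not known exactly. Their poses are not given: they have to be found in the camera images.
- press: blue cast-iron bench screw press, fixed to the table: base 190 x 240 mm (x, y), two upright columns 200 mm apart along its y axis, and across them a crosshead with a round boss 68 mm wide in its middle. Its highest parts beside the screw are the column ends, 143 mm above the table. Origin under the middle of the base, on the table; z up.
- nut_top (a point): middle of the top face of the bronze nut (54 mm flange) on the boss, 132 mm above the table, on the screw's vertical axis. The nut is fixed in the press; where round its bore the thread begins cannot be seen and differs from start to start.
- handle_mid (a point): middle of the cross handle, on the axis, half way up its arms, 100 mm + screw_rise above nut_top; axes as the handle's. With the gripper upright on the axis and closing at 45 degrees to the arms, one finger enters each of two facing notches: 16 mm pads meet the arms at about 41 mm opening; at 44 to 48 mm they turn the handle yet leave it free to rise and fall.
- handle: dark cast cross handle, level, rigid on top of the 30 mm screw: four like arms at right angles, each reaching 51 mm from the axis, 18 mm wide (20 mm at its round end), 24 mm high; round hub 34 mm wide, 4 mm higher than the arms. It turns and rises with the screw. Origin on the screw's axis 100 mm below handle_mid; z up, x along one arm, y along the next.
- screw_turn (a joint): angle in rad turned since the start (0 at the start): forward (clockwise from above, screwing in) positive, backward (anticlockwise) negative. Endless and light (about 0.03 N m); the screw stays where it is left. It does not tell where the thread begins.
- screw_rise (a joint): height in m above the level just after the drop (0, to about 0.3 mm); right-hand thread, 6 mm a turn, 0.2 mm play once caught. At the start it rests by its weight (0.9 kg) on the first thread, 2.6 to 5.6 mm up; turned backward it climbs slowly and within 0.4 to 3.2 rad falls some 5.5 mm; further backward it climbs again. Forward from the drop: down 6 mm a turn, so one turn in is -0.006.
- bottle: dark brown bottle with black cap, 58 mm wide, 150 mm tall, loose, beside the press; origin under its middle.
- grease_tin: white jar of grease with steel lid, 72 mm wide, 58 mm tall, loose, beside the press; origin under its middle.
- brush: brush about 200 mm long lying on the table, loose, on the robot's side of the press; origin under its middle, handle towards its -x.

How it is judged:
On the way:
1. the screw has been turned backward until it dropped into the start of the thread (value of joint screw_turn below -0.25 rad and value of joint screw_rise between -0.0015 and 0.0012 m), for 0.1 s.
At the end, for the whole second after the job is handed in: The screw is one turn in (5.0 to 7.0 mm below the level of the drop) and still (under 0.1 rad/s); the handle is between the fingers (TCP within 45 mm of the axis, less than 27 mm above the arms' middle), pressed with over 2 N; bottle and tin upright (value of joint screw_rise between -0.007 and -0.005 m and velocity of joint screw_turn between -0.1 and 0.1 rad/s and contact force between the fingers and handle above 2 N and horizontal distance between the grasp point and handle_mid below 0.045 m and z of the grasp point in the frame of handle_mid between -0.03 and 0.027 m and angle between each of bottle, grease_tin's own z axis and vertical below 0.2 rad); the arm keeps its last pose, push and grip.
It fails at once if the screw was turned forward by more than 0.45 rad before it had dropped into the thread (value of joint screw_turn above 0.45 rad and value of joint screw_rise above 0.001 m).
It fails at once if the screw was turned on backward, far past the drop (more than 5 rad from the start) (value of joint screw_turn below -5 rad).
It fails at once if the screw was lifted out of the nut's mouth (more than 12 mm up) (value of joint screw_rise above 0.012 m).
It fails at once if the bottle, the tin or the brush was moved by more than 20 mm (distance of any of bottle, grease_tin, brush from where it was at the start of the episode above 0.02 m).
It also fails if it takes over 72 s, if anything falls off the work surface, if the arm or the gripper's body presses on something with over 40 N, if the wrist force passes 120 N, or if a joint passes its speed limit or range.

## Working session

There is one attempt and no reset: what is moved stays moved. The work goes in short steps, Python scripts to look and compute and a shell command to move; the robot and the scene stay as the last step left them, time stands still between calls to the robot, and variables do not carry over. Pictures are saved under pics/ and viewed, at most 10 in all, crops included, and the job is handed in when it is done.

```bash
ls; mkdir -p pics; python3 - <<'E'
from plant import arm
import cv2,numpy as np
for n in("scene","top"):
    cv2.imwrite(f"pics/{n}0.png",arm.capture(n)); c=arm.calibration(n); print(n,c)
s=arm.sense();print(s)
E
```

```text
inch.py
pics
plant.py
scene {'intrinsics': array([[490.1633601 ,   0.        , 324.16675583],
       [  0.        , 490.1633601 , 200.46791985],
       [  0.        ,   0.        ,   1.        ]]), 'rvec': array([ 1.81309731,  1.48702003, -0.73021052]), 'tvec': array([-0.17630724, -0.21184737,  1.81028127])}
top {'intrinsics': array([[461.02933891,   0.        , 310.22770481],
       [  0.        , 461.02933891, 201.30860608],
       [  0.        ,   0.        ,   1.        ]]), 'rvec': array([ 2.17357667, -2.13068765,  0.13468786]), 'tvec': array([0.05747174, 0.57716751, 0.98812881])}
{'time_s': 0.1, 'joint_pos': array([-1.17587193,  0.38415864,  0.01641651,  1.37102139, -0.00629808,
        1.388202  , -0.04651399]), 'qvel': array([-0.00042342, -0.00483899,  0.00103725, -0.00269639, -0.00025999,
        0.0003283 , -0.00153747]), 'joint_torque': array([ 4.73614287e-03, -6.29131079e+01,  8.48564878e-01, -3.72761786e+01,
        1.70661102e-02,  1.03649977e-02,  5.19208220e-05]), 'position': array([0.27605477, 0.56027411, 0.24908886]), 'orientation': array([ 2.26912558e-01,  9.73914747e-01, -8.51550500e-04, -1.76916594e-04]), 'ft_force': array([-0.05283957,  0.44927513,  0.48213518]), 'ft_torque': array([0.01094992, 0.06840752, 0.0021924 ]), 'grip_force': 0.0, 'finger_gap': 0.08534906112154521}
```
View pics/top0.png

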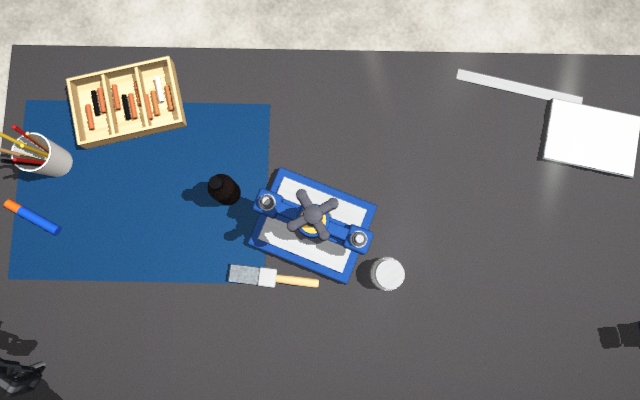

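View pics/scene0.png

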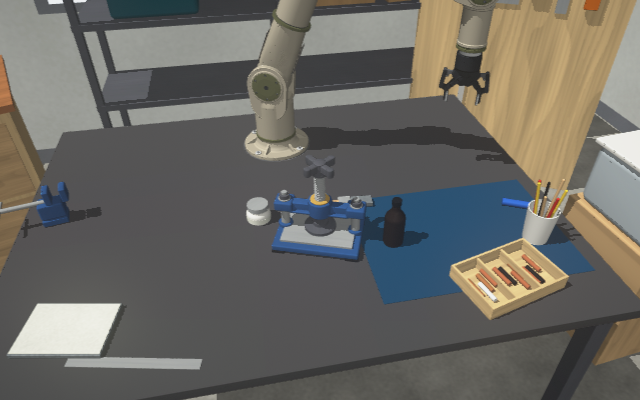

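The top view shows the handle hub at about (314,215) with diagonal arms, columns at (267,202) and (358,239), bottle at (224,189), tin at (387,274) and brush at (275,277). The scene view shows the handle at (319,166), with the arm well clear at the upper right.

```bash
cat > h.py <<'E'
from plant import arm
import cv2,numpy as np
from scipy.spatial.transform import Rotation as R
def ray(n,uv,z):
    c=arm.calibration(n);Rm=cv2.Rodrigues(c["rvec"])[0];o=-Rm.T@c["tvec"]
    d=np.c_[np.atleast_2d(uv),np.ones(len(np.atleast_2d(uv)))]@np.linalg.inv(c["intrinsics"]).T@Rm
    return (o+d*((z-o[2])/d[:,2])[:,None])[:,:2]
def proj(n,p):
    c=arm.calibration(n);return cv2.projectPoints(np.atleast_2d(np.float64(p)),c["rvec"],c["tvec"],c["intrinsics"],None)[0][:,0]
E
python3 - <<'E'
from h import *
im=cv2.imread("pics/top0.png")
hsv=cv2.cvtColor(im,cv2.COLOR_BGR2HSV)
c=im[170:270,260:370]
print(im[215,314],im[196,305],im[232,296],im[204,332],im[234,325], im[300,350])
m=((hsv[...,1]<75)&(hsv[...,2]>40)&(hsv[...,2]<130)).astype(np.uint8)*255
big=cv2.resize(c,None,fx=5,fy=5,interpolation=cv2.INTER_CUBIC)
mb=cv2.resize(cv2.cvtColor(m[170:270,260:370],cv2.COLOR_GRAY2BGR),None,fx=2.2,fy=2.2)
out=np.zeros((500,800,3),np.uint8);out[:,:550]=big;out[:220,550:792]=mb
cv2.imwrite("pics/crop0.png",out)
E
```

```text
[138 124 124] [138 125 127] [70 63 65] [131 121 121] [137 124 124] [ 99 100 101]
```

View pics/crop0.png

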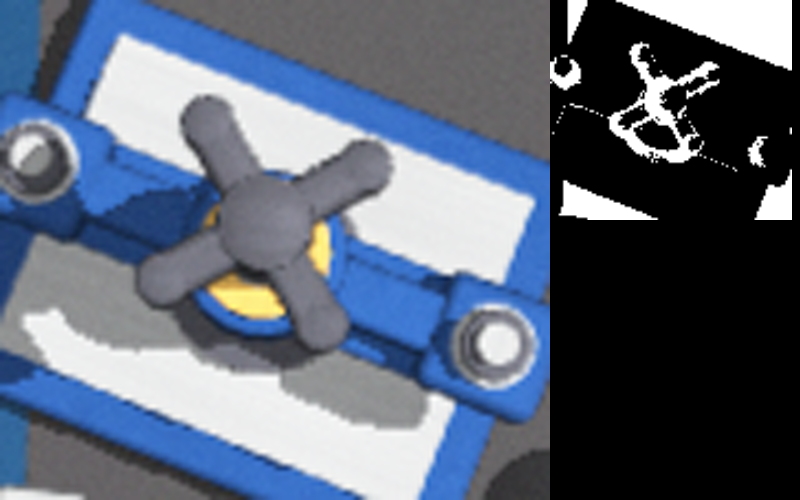

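The crop shows the arm ends at crop pixels (208,118), (370,163), (160,283) and (325,330), with the hub at (265,223). The column tops are at (40,160) and (495,343).

```bash
python3 - <<'E'
from h import *
f=lambda a:np.array(a)/5+[259.6,169.6]
t=ray("top",f([[208,118],[370,163],[160,283],[325,330.]]),.246)
print("tips",t,"mid",t.mean(0)); c=t.mean(0)
print("r,ang",np.linalg.norm(t-c,axis=1),np.degrees(np.arctan2(*(t-c).T[::-1])))
k=ray("top",f([[40,160],[495,343.]]),.143);print("cols",k,k.mean(0),np.linalg.norm(k[0]-k[1]))
print("scene proj",proj("scene",[*c,.25]),proj("scene",[*k.mean(0),.132]))
im=cv2.imread("pics/scene0.png")
cv2.imwrite("pics/crop1.png",cv2.resize(im[140:260,240:400],None,fx=5,fy=5,interpolation=cv2.INTER_CUBIC))
s=arm.sense();print(s["position"],R.from_quat(s["orientation"]).as_matrix())
E
```

```text
tips [[0.56293065 0.08401651]
 [0.54797596 0.02637232]
 [0.50401729 0.09955035]
 [0.48868323 0.04133011]] mid [0.52590178 0.06281732]
r,ang [0.04266782 0.04260878 0.042758   0.04297582] [  29.79132898  -58.79735285  120.7852786  -150.00107099]
cols [[ 0.55990861  0.15333163]
 [ 0.49066806 -0.02855893]] [0.52528833 0.06238635] 0.19462381690540237
scene proj [[318.415816   162.19617851]] [[318.79460039 198.34454617]]
[0.27605477 0.56027411 0.24908886] [[-8.97021320e-01  4.41986671e-01 -7.31058364e-04]
 [ 4.41987274e-01  8.97019932e-01 -1.57838599e-03]
 [-4.18516437e-05 -1.73896437e-03 -9.99998487e-01]]
```

View pics/crop1.png

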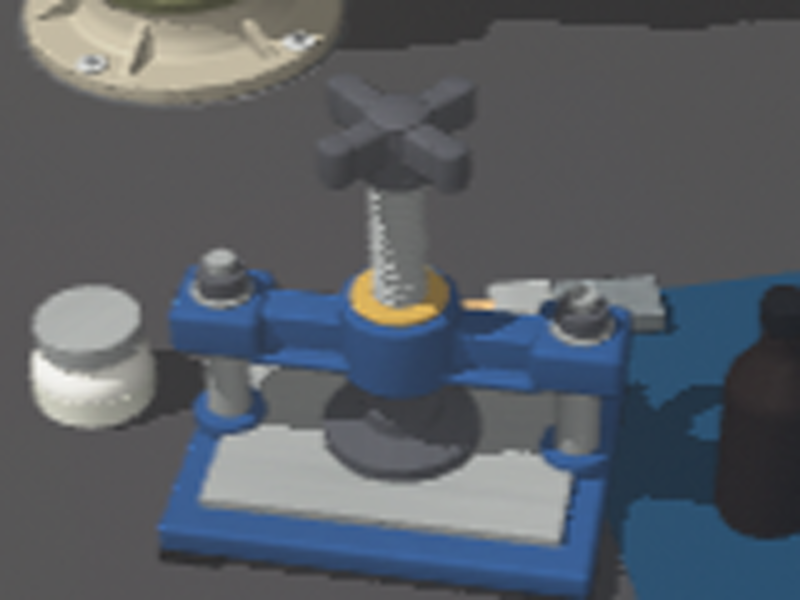

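The crop shows the hub top at about pixel (319.4,162.4) and the nut at (319.6,199.5). Both match the projected axis (0.526, 0.0625). Moving above the handle now.

Careful with the scale: shifts go in units of 5 mm and turns go in units of 0.2 rad. That gives: -0.04 m is -8, -0.0296 m is -5.92.

```bash
python3 inch.py '[[[0, 0, 0], [0, 0, -8], 0.085], [[0, 0, 0], [-5.92, -4.48, -0.2], 0.085], [[0, 0, 0], [-5.92, -4.48, -0.2], 0.085], [[0, 0, 0], [-5.92, -4.48, -0.2], 0.085], [[0, 0, 0], [-5.92, -4.48, -0.2], 0.085], [[0, 0, 0], [-5.92, -4.48, -0.2], 0.085], [[0, 0, 0], [-5.92, -4.48, -0.2], 0.085], [[0, 0, 0], [-5.92, -4.48, -0.2], 0.085], [[0, 0, 0], [-5.92, -4.48, -0.2], 0.085], [[0, 0, 0], [-5.92, -4.48, -0.2], 0.085], [[0, 0, 0], [-5.92, -4.48, -0.2], 0.085], [[0, 0, 0], [-5.92, -4.48, -0.2], 0.085], [[0, 0, 0], [-5.92, -4.48, -0.2], 0.085], [[0, 0, 0], [-5.92, -4.48, -0.2], 0.085], [[0, 0, 0], [-5.92, -4.48, -0.2], 0.085], [[0, 0, 0], [-5.92, -4.48, -0.2], 0.085]]'
python3 inch.py '[[[0, 0, 0.625], [0, 0, 0], 0.085], [[0, 0, 0.625], [0, 0, 0], 0.085], [[0, 0, 0.625], [0, 0, 0], 0.085], [[0, 0, 0.625], [0, 0, 0], 0.085], [[0, 0, 0.625], [0, 0, 0], 0.085], [[0, 0, 0.625], [0, 0, 0], 0.085], [[0, 0, 0.625], [0, 0, 0], 0.085], [[0, 0, 0.625], [0, 0, 0], 0.085], [[0, 0, 0.625], [0, 0, 0], 0.085], [[0, 0, 0.625], [0, 0, 0], 0.085], [[0, 0, 0.585], [0, 0, 0], 0.085], [[0, 0, 0], [0, 0, 0], 0.085], [[0, 0, 0], [0, 0, 0], 0.085]]'
cat >> h.py <<'E'
def where(tx=.526,ty=.0625,tz=.234,yaw=-14.5):
    s=arm.sense();M=R.from_quat(s["orientation"]).as_matrix()
    y=np.degrees(np.arctan2(M[1,1],M[0,1]))
    print("pos",s["position"].round(4),"yaw",y.round(2),"rz to go",np.radians((y-yaw+90)%180-90).round(3),"tool d",(M.T@(np.array([tx,ty,tz])-s["position"])).round(4),"tilt",M[:,2].round(3),"q7",s["joint_pos"][6].round(3),"F",s["ft_force"].round(2),"T",s["ft_torque"].round(2),"gap",s["finger_gap"].round(4),s["grip_force"],"t",round(s["time_s"],2))
    return s
E
python3 -c "
from h import *
where()"
```

```text
time_s: 1.43
position: [0.5262, 0.0613, 0.3049]
orientation: [0.227, 0.974, -0.0, -0.0]
ft_force: [0.7, 0.4, -1.3]
finger_gap: 0.0853
grip_force: 0.0
time_s: 2.52
position: [0.5258, 0.0631, 0.3047]
orientation: [0.79, 0.613, -0.0, -0.0]
ft_force: [0.3, -0.3, 0.3]
finger_gap: 0.0852
grip_force: 0.0Traceback (most recent call last):
  File "<string>", line 3, in <module>
    where()
    ~~~~~^^
  File "h.py", line 13, in where
    print("pos",s["position"].round(4),"yaw",y.round(2),"rz to go",np.radians((y-yaw+90)%180-90).round(3),"tool d",(M.T@(np.array([tx,ty,tz])-s["position"])).round(4),"tilt",M[:,2].round(3),"q7",s["joint_pos"][6].round(3),"F",s["ft_force"].round(2),"T",s["ft_torque"].round(2),"gap",s["finger_gap"].round(4),s["grip_force"],"t",round(s["time_s"],2))
                                                                                                                                                                                                                                                                                           ^^^^^^^^^^^^^^^^^^^^^
AttributeError: 'float' object has no attribute 'round'
```

```bash
sed -i 's/s\["finger_gap"\].round(4)/round(s["finger_gap"],4)/' h.py; python3 -c "
from h import *
where()"
python3 inch.py '[[[0, 0, 0], [0, 0, 3.54], 0.085], [[0, 0, 0], [0, 0, 3.54], 0.085], [[0, 0, 0], [0, 0, 3.54], 0.085], [[0, 0, 0], [0, 0, 3.54], 0.085], [[0, 0, 0], [0, 0, 0], 0.085], [[0, 0, 0], [0, 0, 0], 0.046], [[0, 0, 0], [0, 0, 0], 0.046], [[0, 0, 0], [0, 0, 0], 0.046], [[0, 0, 0], [0, 0, 0], 0.046], [[0, 0, 0], [0, 0, 0], 0.046], [[0, 0, 0], [0, 0, 0], 0.046], [[0, 0, 0], [0, 0, 0], 0.046]]'
python3 -c "
from h import *
where()
a=arm.capture('scene')[110:240,250:390];b=arm.capture('top')[160:270,250:370]
o=np.zeros((520,800,3),np.uint8);a=cv2.resize(a,None,fx=3,fy=3);b=cv2.resize(b,None,fx=3,fy=3)
o[:390,:420]=a;o[:330,430:790]=b;cv2.imwrite('pics/g1.png',o)"
```

```text
pos [0.5258 0.0631 0.3047] yaw -14.33 rz to go 0.003 tool d [-0.0005  0.0004  0.0707] tilt [-0.001 -0.    -1.   ] q7 -0.355 F [ 0.31 -0.3   0.28] T [-0.03  0.01  0.02] gap 0.0852 0.0 t 2.52
time_s: 3.52
position: [0.5259, 0.0637, 0.2356]
orientation: [0.791, 0.612, 0.001, -0.0]
ft_force: [-5.1, 1.7, 6.1]
finger_gap: 0.046
grip_force: 14.3
pos [0.5259 0.0637 0.2356] yaw -14.47 rz to go 0.0 tool d [-0.0011  0.0004  0.0016] tilt [ 0.     0.001 -1.   ] q7 -0.341 F [-5.09  1.7   6.12] T [ 0.25  1.19 -0.  ] gap 0.046 14.293089997954667 t 3.52
```

View pics/g1.png

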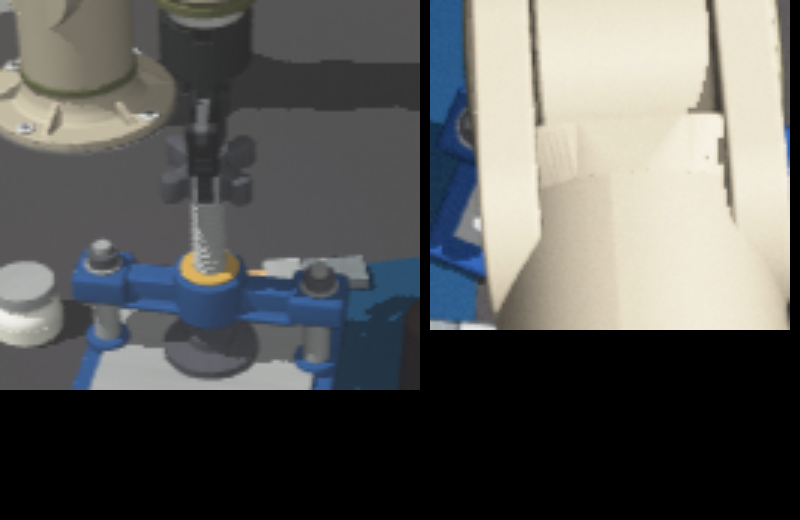

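The scene view shows the gripper straddling the handle in facing notches, with the arm tips visible either side. The top view is blocked by the forearm. One pad touches early, which means a sideways offset of 2–3 mm, so I'm centring.

```bash

python3 inch.py '[[[0, 0, 0], [0, -0.5, 0], 0.052], [[0, 0, 0], [0, 0, 0], 0.052], [[0, 0, 0], [0, 0, 0], 0.047], [[0, 0, 0], [0, 0, 0], 0.047], [[0, 0, 0], [0, 0, 0], 0.047], [[0, 0, 0], [0, 0, 0], 0.047]]'
python3 -c "
from h import *
where()"
python3 inch.py '[[[0, 0, 0], [0, 0, 0], 0.040], [[0, 0, 0], [0, 0, 0], 0.040], [[0, 0, 0], [0, 0, 0], 0.040], [[0, 0, 0], [0, 0, 0], 0.040], [[0, 0, 0], [0, 0, 0], 0.040]]'
python3 -c "
from h import *
where()"
```

```text
time_s: 4.12
position: [0.5242, 0.0637, 0.2347]
orientation: [0.791, 0.612, 0.001, 0.0]
ft_force: [2.6, 0.9, 3.6]
finger_gap: 0.0472
grip_force: 4.5
pos [0.5242 0.0637 0.2347] yaw -14.55 rz to go -0.001 tool d [-0.0007  0.002   0.0007] tilt [ 0.002  0.    -1.   ] q7 -0.346 F [2.62 0.94 3.59] T [ 0.16 -0.63  0.05] gap 0.0472 4.508589838096668 t 4.12
time_s: 4.53
position: [0.5244, 0.0639, 0.2351]
orientation: [0.791, 0.612, 0.001, 0.0]
ft_force: [2.2, 0.8, 5.3]
finger_gap: 0.0452
grip_force: 50.9
pos [0.5244 0.0639 0.2351] yaw -14.54 rz to go -0.001 tool d [-0.0009  0.0019  0.0011] tilt [ 0.002  0.001 -1.   ] q7 -0.346 F [2.16 0.79 5.28] T [ 0.33 -0.58  0.06] gap 0.0452 50.930199064314365 t 4.53
```

```bash

python3 inch.py '[[[0, 0, 0], [0, 0, 0], 0.055], [[0, 0, 0], [0, 0, 0], 0.055], [[0, 0, 0], [-0.4, 0.14, 0], 0.055], [[0, 0, 0], [0, 0, 0], 0.055], [[0, 0, 0], [0, 0, 0], 0.040], [[0, 0, 0], [0, 0, 0], 0.040], [[0, 0, 0], [0, 0, 0], 0.040], [[0, 0, 0], [0, 0, 0], 0.040], [[0, 0, 0], [0, 0, 0], 0.040]]'
python3 -c "
from h import *
where()"
```

```text
time_s: 5.28
position: [0.5244, 0.0629, 0.2348]
orientation: [0.791, 0.612, 0.001, -0.0]
ft_force: [3.5, 4.2, 2.4]
finger_gap: 0.0452
grip_force: 57.8
pos [0.5244 0.0629 0.2348] yaw -14.47 rz to go 0.001 tool d [0.     0.0017 0.0008] tilt [ 0.002  0.001 -1.   ] q7 -0.342 F [3.53 4.25 2.4 ] T [ 0.67 -0.42 -0.05] gap 0.0452 57.799519412219524 t 5.28
```

```bash

cat >> h.py <<'E'
def snap(k):
    im=arm.capture("scene");cv2.imwrite(f"pics/s_{k}.png",im);return im
E
python3 inch.py '[[[0, 0, 0], [0.5, 0.2, 0], 0.049], [[0, 0, 0], [0, 0, 0], 0.049], [[0, 0, 0], [0, 0, 0], 0.049], [[0, 0, 0], [0, 0, 0], 0.049]]'
python3 -c "
from h import *
where();snap(0)"
python3 inch.py '[[[0, 0, -0.5], [0, 0, 0], 0.049], [[0, 0, -0.5], [0, 0, 0], 0.049], [[0, 0, -0.5], [0, 0, 0], 0.049], [[0, 0, -0.5], [0, 0, 0], 0.049], [[0, 0, 0], [0, 0, 0], 0.049]]'
python3 -c "
from h import *
where();snap(1)
a,b=[cv2.resize(cv2.imread(f'pics/s_{k}.png')[140:205,285:355],None,fx=5.5,fy=5.5,interpolation=2) for k in(0,1)]
cv2.imwrite('pics/cmp1.png',np.hstack([a,b]))"
```

```text
time_s: 5.62
position: [0.5251, 0.0633, 0.234]
orientation: [0.791, 0.612, -0.0, -0.0]
ft_force: [-0.2, -0.4, -0.2]
finger_gap: 0.0492
grip_force: 0.1
pos [0.5251 0.0633 0.234 ] yaw -14.58 rz to go -0.001 tool d [-0.0006  0.001  -0.    ] tilt [-0.001 -0.    -1.   ] q7 -0.344 F [-0.17 -0.45 -0.19] T [0.02 0.04 0.01] gap 0.0492 0.09251246228814125 t 5.62
time_s: 6.08
position: [0.5252, 0.0638, 0.2342]
orientation: [0.652, 0.758, -0.0, -0.0]
ft_force: [0.4, -1.0, -0.1]
finger_gap: 0.0487
grip_force: 0.0
pos [0.5252 0.0638 0.2342] yaw 8.64 rz to go 0.404 tool d [-0.0014  0.0006  0.0002] tilt [-0.  0. -1.] q7 0.052 F [ 0.38 -0.95 -0.12] T [-0.07  0.   -0.03] gap 0.0487 0.004753508037538268 t 6.08
```

View pics/cmp1.png

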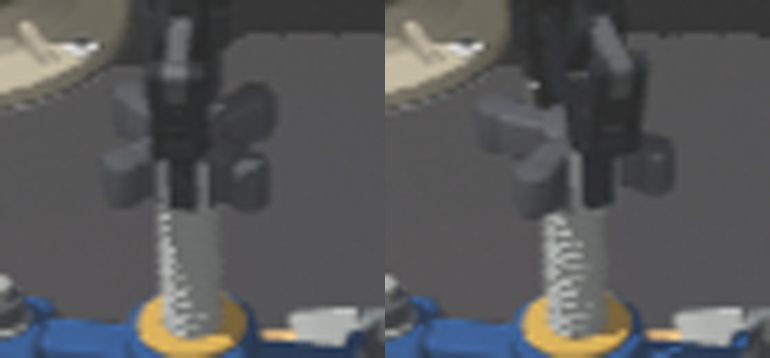

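The side-by-side crops show the arms (left crop: tip at about (125,180); right crop: tips at (500,120) and (540,185)) turned along with the gripper. Now I'll grip firmly and turn back, watching Fz. When the support vanishes, the 9 N weight should show up on the tool.

In the tool's units: -0.00007 m is -0.014, -0.08 rad is -0.4.

```bash

python3 inch.py '[[[0, 0, 0], [0, 0, 0], 0.040], [[0, 0, 0], [0, 0, 0], 0.040], [[0, 0, 0], [0, 0, 0], 0.040], [[0, 0, 0], [0, 0, 0], 0.040]]' | grep -E 'pos|ft|gap'
for i in 1; do python3 inch.py '[[[0, 0, -0.4], [0, 0, -0.014], 0.040], [[0, 0, -0.4], [0, 0, -0.014], 0.040], [[0, 0, 0], [0, 0, 0], 0.040]]'| grep -E 'pos|ft|gap'
python3 inch.py '[[[0, 0, -0.4], [0, 0, -0.014], 0.040], [[0, 0, -0.4], [0, 0, -0.014], 0.040], [[0, 0, 0], [0, 0, 0], 0.040]]'| grep -E 'pos|ft|gap'; done
python3 -c "
from h import *
where()"
```

```text
position: [0.5252, 0.0638, 0.2344]
ft_force: [-2.8, 1.4, 6.4]
finger_gap: 0.045
position: [0.5253, 0.0638, 0.2346]
ft_force: [-2.9, 1.5, 5.9]
finger_gap: 0.0451
position: [0.5252, 0.0639, 0.2346]
ft_force: [-3.1, 1.3, 4.6]
finger_gap: 0.0452
pos [0.5252 0.0639 0.2346] yaw 26.88 rz to go 0.722 tool d [-0.0016  0.0001  0.0006] tilt [-0.  0. -1.] q7 0.364 F [-3.12  1.27  4.64] T [0.24 0.75 0.14] gap 0.0452 59.93657000362873 t 6.97
```

```bash

python3 inch.py '[[[0, 0, -0.4], [0, 0, -0.014], 0.040], [[0, 0, -0.4], [0, 0, -0.014], 0.040], [[0, 0, 0], [0, 0, 0], 0.040]]'| grep -E 'pos|ft'
python3 inch.py '[[[0, 0, -0.4], [0, 0, -0.014], 0.040], [[0, 0, -0.4], [0, 0, -0.014], 0.040], [[0, 0, 0], [0, 0, 0], 0.040]]'| grep -E 'pos|ft'
python3 inch.py '[[[0, 0, -0.4], [0, 0, -0.014], 0.040], [[0, 0, -0.4], [0, 0, -0.014], 0.040], [[0, 0, 0], [0, 0, 0], 0.040]]'| grep -E 'pos|ft'
python3 -c "
from h import *
where()"
```

```text
position: [0.5249, 0.064, 0.2333]
ft_force: [0.6, 2.7, -8.7]
position: [0.525, 0.064, 0.2334]
ft_force: [1.4, 3.1, -9.0]
position: [0.525, 0.064, 0.2339]
ft_force: [0.8, 3.6, -8.5]
pos [0.525  0.064  0.2339] yaw 54.11 rz to go 1.197 tool d [-0.0017 -0.0007 -0.0001] tilt [-0.001 -0.    -1.   ] q7 0.83 F [ 0.84  3.61 -8.46] T [ 0.85 -0.49  0.03] gap 0.0453 61.582191959023476 t 7.72
```

Fz jumped from +4.6 to −8.7 N: the thread start is at turn ≈ −0.78 rad (q7 ≈ 0.44). Releasing to let it drop.

```bash

python3 inch.py '[[[0, 0, 0], [0, 0, 0], 0.050], [[0, 0, 0], [0, 0, 0], 0.050], [[0, 0, 0], [0, 0, 0.6], 0.050], [[0, 0, 0], [0, 0, 0], 0.049], [[0, 0, 0], [0, 0, 0], 0.049]]'
python3 -c "
from h import *
where();snap(2)
a,b=[cv2.resize(cv2.imread(f'pics/s_{k}.png')[140:205,285:355],None,fx=5.5,fy=5.5,interpolation=2) for k in(1,2)]
cv2.imwrite('pics/cmp2.png',np.hstack([a,b]))"
```

```text
time_s: 8.13
position: [0.5255, 0.0635, 0.2322]
orientation: [0.308, 0.951, 0.0, 0.0]
ft_force: [0.2, 1.2, -0.3]
finger_gap: 0.0491
grip_force: 0.6
pos [0.5255 0.0635 0.2322] yaw 54.11 rz to go 1.198 tool d [-0.001  -0.0006 -0.0018] tilt [ 0.001 -0.    -1.   ] q7 0.832 F [ 0.16  1.19 -0.29] T [ 0.15  0.05 -0.01] gap 0.0491 0.6310309795662761 t 8.13
```

View pics/cmp2.png

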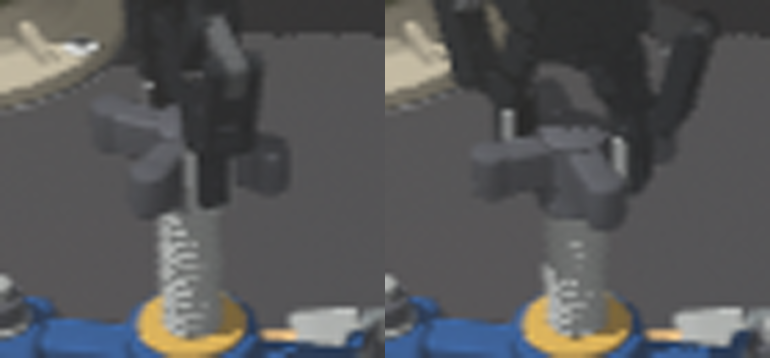

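The right crop shows the handle clearly lower on the screw than the left one (hub underside at about (570,215), less thread showing). It has dropped. Now forward about half a turn with a loose grip.

```bash

python3 inch.py '[[[0, 0, 0.6], [0, 0, 0.02], 0.049], [[0, 0, 0.6], [0, 0, 0.02], 0.049], [[0, 0, 0.6], [0, 0, 0.02], 0.049], [[0, 0, 0.6], [0, 0, 0.02], 0.049], [[0, 0, 0.6], [0, 0, 0.02], 0.049], [[0, 0, 0.6], [0, 0, 0.02], 0.049], [[0, 0, 0.6], [0, 0, 0.02], 0.049], [[0, 0, 0.6], [0, 0, 0.02], 0.049], [[0, 0, 0.6], [0, 0, 0.02], 0.049], [[0, 0, 0.6], [0, 0, 0.02], 0.049], [[0, 0, 0], [0, 0, 0], 0.049]]'
python3 -c "
from h import *
where();snap(3)"
python3 inch.py '[[[0, 0, 0.6], [0, 0, 0.02], 0.049], [[0, 0, 0.6], [0, 0, 0.02], 0.049], [[0, 0, 0.6], [0, 0, 0.02], 0.049], [[0, 0, 0.6], [0, 0, 0.02], 0.049], [[0, 0, 0.6], [0, 0, 0.02], 0.049], [[0, 0, 0.6], [0, 0, 0.02], 0.049], [[0, 0, 0.6], [0, 0, 0.02], 0.049], [[0, 0, 0.6], [0, 0, 0.02], 0.049], [[0, 0, 0.6], [0, 0, 0.02], 0.049], [[0, 0, 0.6], [0, 0, 0.02], 0.049], [[0, 0, 0.6], [0, 0, 0.02], 0.049], [[0, 0, 0.6], [0, 0, 0.02], 0.049], [[0, 0, 0.6], [0, 0, 0.02], 0.049], [[0, 0, 0.6], [0, 0, 0.02], 0.049], [[0, 0, 0.6], [0, 0, 0.02], 0.049], [[0, 0, 0.6], [0, 0, 0.02], 0.049], [[0, 0, 0], [0, 0, 0], 0.049]]'
python3 -c "
from h import *
where();snap(4)
a,b=[cv2.resize(cv2.imread(f'pics/s_{k}.png')[140:205,285:355],None,fx=5.5,fy=5.5,interpolation=2) for k in(3,4)]
cv2.imwrite('pics/cmp3.png',np.hstack([a,b]))"
```

```text
time_s: 9.1
position: [0.5253, 0.0636, 0.231]
orientation: [0.793, 0.609, -0.0, 0.0]
ft_force: [-0.6, 0.9, 0.7]
finger_gap: 0.0493
grip_force: 0.4
pos [0.5253 0.0636 0.231 ] yaw -14.92 rz to go -0.007 tool d [-0.0009  0.0009 -0.003 ] tilt [ 0. -0. -1.] q7 -0.349 F [-0.59  0.93  0.71] T [0.12 0.09 0.02] gap 0.0493 0.368116800673306 t 9.1
time_s: 10.57
position: [0.5252, 0.0638, 0.2292]
orientation: [0.955, -0.298, -0.0, 0.0]
ft_force: [0.2, -0.2, -0.3]
finger_gap: 0.0492
grip_force: 0.0
pos [0.5252 0.0638 0.2292] yaw -124.65 rz to go 1.219 tool d [ 0.0014  0.0006 -0.0048] tilt [-0. -0. -1.] q7 -2.21 F [ 0.21 -0.2  -0.32] T [0.01 0.05 0.04] gap 0.0492 0.0 t 10.57
```

View pics/cmp3.png

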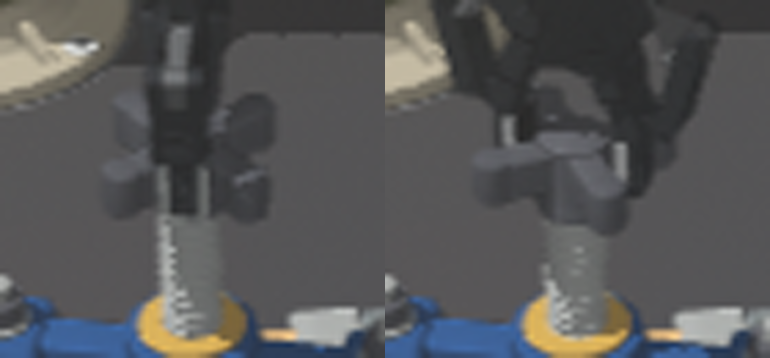

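The crops show the handle following and lower than before (hub underside now at about (570,222), against 215). Aligning, then regrasping half a turn back.

```bash

python3 inch.py '[[[0, 0, 0], [0, 0, 0], 0.040], [[0, 0, 0], [0, 0, 0], 0.040], [[0, 0, 0], [0, 0, 0], 0.040], [[0, 0, 0], [0, 0, 0], 0.040]]'
python3 -c "
from h import *
where()"
python3 inch.py '[[[0, 0, 0], [0, 0, 0], 0.085], [[0, 0, 0], [0, 0, 0], 0.085], [[0, 0, 0], [0, 0, 0], 0.085], [[0, 0, 0], [0, 0, 0], 0.085], [[0, 0, 0], [0, 0, 0], 0.085], [[0, 0, 0], [0, 0, -4], 0.085], [[0, 0, 0], [0, 0, -4], 0.085], [[0, 0, 0], [0, 0, -4], 0.085], [[0, 0, 0], [0, 0, -1], 0.085], [[0, 0, 0], [0, 0, 0], 0.085]]'
python3 inch.py '[[[0, 0, -0.605], [0, 0, 0], 0.085], [[0, 0, -0.605], [0, 0, 0], 0.085], [[0, 0, -0.605], [0, 0, 0], 0.085], [[0, 0, -0.605], [0, 0, 0], 0.085], [[0, 0, -0.605], [0, 0, 0], 0.085], [[0, 0, -0.605], [0, 0, 0], 0.085], [[0, 0, -0.605], [0, 0, 0], 0.085], [[0, 0, -0.605], [0, 0, 0], 0.085], [[0, 0, -0.605], [0, 0, 0], 0.085], [[0, 0, -0.605], [0, 0, 0], 0.085], [[0, 0, -0.605], [0, 0, 0], 0.085], [[0, 0, -0.605], [0, 0, 0], 0.085], [[0, 0, -0.605], [0, 0, 0], 0.085]]' >/dev/null
python3 inch.py '[[[0, 0, -0.605], [0, 0, 0], 0.085], [[0, 0, -0.605], [0, 0, 0], 0.085], [[0, 0, -0.605], [0, 0, 0], 0.085], [[0, 0, -0.605], [0, 0, 0], 0.085], [[0, 0, -0.605], [0, 0, 0], 0.085], [[0, 0, -0.605], [0, 0, 0], 0.085], [[0, 0, -0.605], [0, 0, 0], 0.085], [[0, 0, -0.605], [0, 0, 0], 0.085], [[0, 0, -0.605], [0, 0, 0], 0.085], [[0, 0, -0.605], [0, 0, 0], 0.085], [[0, 0, -0.605], [0, 0, 0], 0.085], [[0, 0, -0.605], [0, 0, 0], 0.085], [[0, 0, -0.588], [0, 0, 0], 0.085], [[0, 0, 0], [0, 0, 0], 0.085], [[0, 0, 0], [0, 0, 0], 0.085]]' >/dev/null
python3 -c "
from h import *
where()"
```

```text
time_s: 10.95
position: [0.5253, 0.0639, 0.2297]
orientation: [0.955, -0.295, -0.0, -0.0]
ft_force: [-4.8, 2.4, 5.3]
finger_gap: 0.0452
grip_force: 55.1
pos [0.5253 0.0639 0.2297] yaw -124.35 rz to go 1.224 tool d [ 0.0014  0.0008 -0.0043] tilt [ 0.     0.001 -1.   ] q7 -2.205 F [-4.78  2.39  5.3 ] T [0.32 0.83 0.  ] gap 0.0452 55.120777152478695 t 10.95
time_s: 11.78
position: [0.5262, 0.0636, 0.2957]
orientation: [0.955, -0.297, 0.001, -0.001]
ft_force: [-0.3, -0.7, 0.4]
finger_gap: 0.0848
grip_force: 0.0
pos [0.525  0.0636 0.2931] yaw 55.29 rz to go 1.218 tool d [-0.0015 -0.0003  0.0591] tilt [-0.002 -0.    -1.   ] q7 0.849 F [ 0.14 -0.21 -0.22] T [-0.02 -0.01  0.  ] gap 0.0851 0.0 t 14.12
```

```bash

python3 inch.py '[[[0, 0, 0], [0, 0, 4], 0.085], [[0, 0, 0], [0, 0, 4], 0.085], [[0, 0, 0], [0, 0, 4], 0.085], [[0, 0, 0], [0, 0, 1], 0.085], [[0, 0, 0], [0, 0, 0], 0.085], [[0, 0, 0], [0, 0, 0], 0.049], [[0, 0, 0], [0, 0, 0], 0.049], [[0, 0, 0], [0, 0, 0], 0.049], [[0, 0, 0], [0, 0, 0], 0.049], [[0, 0, 0], [0, 0, 0], 0.049], [[0, 0, 0], [0, 0, 0], 0.049]]'
python3 -c "
from h import *
where()"
python3 inch.py '[[[0, 0, 0.595], [0, 0, 0.02], 0.049], [[0, 0, 0.595], [0, 0, 0.02], 0.049], [[0, 0, 0.595], [0, 0, 0.02], 0.049], [[0, 0, 0.595], [0, 0, 0.02], 0.049], [[0, 0, 0.595], [0, 0, 0.02], 0.049], [[0, 0, 0.595], [0, 0, 0.02], 0.049], [[0, 0, 0.595], [0, 0, 0.02], 0.049], [[0, 0, 0.595], [0, 0, 0.02], 0.049], [[0, 0, 0.595], [0, 0, 0.02], 0.049], [[0, 0, 0.595], [0, 0, 0.02], 0.049], [[0, 0, 0.595], [0, 0, 0.02], 0.049], [[0, 0, 0.595], [0, 0, 0.02], 0.049], [[0, 0, 0.595], [0, 0, 0.02], 0.049], [[0, 0, 0.595], [0, 0, 0.02], 0.049], [[0, 0, 0.595], [0, 0, 0.02], 0.049], [[0, 0, 0], [0, 0, 0], 0.049]]'
python3 -c "
from h import *
where()"
```

```text
time_s: 15.03
position: [0.5255, 0.0638, 0.2297]
orientation: [0.297, 0.955, 0.0, 0.0]
ft_force: [0.2, 0.5, -0.3]
finger_gap: 0.0488
grip_force: 0.2
pos [0.5255 0.0638 0.2297] yaw 55.49 rz to go 1.222 tool d [-0.0011 -0.0007 -0.0043] tilt [ 0.001  0.    -1.   ] q7 0.866 F [ 0.2   0.52 -0.29] T [0.03 0.1  0.  ] gap 0.0488 0.24118538363836706 t 15.03
time_s: 16.37
position: [0.5253, 0.0638, 0.2278]
orientation: [0.931, 0.366, -0.0, -0.0]
ft_force: [-0.3, 0.2, 1.0]
finger_gap: 0.0494
grip_force: 0.0
pos [0.5253 0.0638 0.2278] yaw -47.09 rz to go -0.569 tool d [-0.0004  0.0015 -0.0062] tilt [-0.  0. -1.] q7 -0.881 F [-0.33  0.22  1.  ] T [-0.02  0.02  0.03] gap 0.0494 4.513759179758381e-06 t 16.37
```

```bash

python3 inch.py '[[[0, 0, 0.5915], [0, 0, 0.02], 0.049], [[0, 0, 0.5915], [0, 0, 0.02], 0.049], [[0, 0, 0.5915], [0, 0, 0.02], 0.049], [[0, 0, 0.5915], [0, 0, 0.02], 0.049], [[0, 0, 0.5915], [0, 0, 0.02], 0.049], [[0, 0, 0.5915], [0, 0, 0.02], 0.049], [[0, 0, 0.5915], [0, 0, 0.02], 0.049], [[0, 0, 0.5915], [0, 0, 0.02], 0.049], [[0, 0, 0.5915], [0, 0, 0.02], 0.049], [[0, 0, 0.5915], [0, 0, 0.02], 0.049], [[0, 0, 0.5915], [0, 0, 0.02], 0.049], [[0, 0, 0.5915], [0, 0, 0.02], 0.049], [[0, 0, 0.5915], [0, 0, 0.02], 0.049], [[0, 0, 0.5915], [0, 0, 0.02], 0.049], [[0, 0, 0.5915], [0, 0, 0.02], 0.049], [[0, 0, 0], [0, 0, 0], 0.049], [[0, 0, 0], [0, 0, 0], 0.049]]'
python3 -c "
from h import *
where()"
python3 inch.py '[[[0, 0, 0], [0, 0, 0], 0.040], [[0, 0, 0], [0, 0, 0], 0.040], [[0, 0, 0], [0, 0, 0], 0.040], [[0, 0, 0], [0, 0, 0], 0.040], [[0, 0, 0], [0, 0, 0], 0.040], [[0, 0, 0], [0, 0, 0], 0.040], [[0, 0, 0], [0, 0, 0], 0.040], [[0, 0, 0], [0, 0, 0], 0.040]]'
python3 -c "
from h import *
where();snap(5)
a,b=[cv2.resize(cv2.imread(f'pics/s_{k}.png')[140:205,285:355],None,fx=5.5,fy=5.5,interpolation=2) for k in(2,5)]
cv2.imwrite('pics/cmp4.png',np.hstack([a,b]))"
```

```text
time_s: 17.78
position: [0.5254, 0.0639, 0.2263]
orientation: [0.874, -0.485, 0.0, 0.0]
ft_force: [-0.1, 0.9, -0.8]
finger_gap: 0.049
grip_force: 0.5
pos [0.5254 0.0639 0.2263] yaw -148.07 rz to go 0.81 tool d [ 0.0015  0.0002 -0.0077] tilt [ 0. -0. -1.] q7 -2.572 F [-0.13  0.9  -0.83] T [ 0.17  0.18 -0.05] gap 0.049 0.51659912802279 t 17.78
time_s: 18.45
position: [0.5254, 0.0639, 0.2266]
orientation: [0.873, -0.487, -0.0, -0.0]
ft_force: [-3.7, 1.9, 6.6]
finger_gap: 0.0447
grip_force: 53.2
pos [0.5254 0.0639 0.2266] yaw -148.34 rz to go 0.806 tool d [ 0.0015  0.0002 -0.0074] tilt [ 0.     0.001 -1.   ] q7 -2.577 F [-3.7   1.88  6.56] T [0.39 0.76 0.05] gap 0.0447 53.1874543055892 t 18.45
```

View pics/cmp4.png

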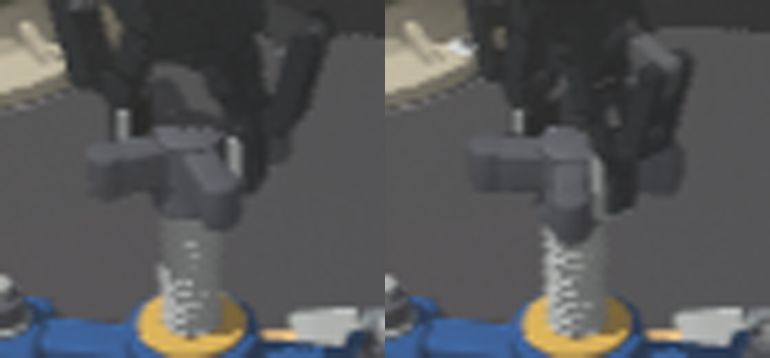

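The right crop shows the handle gripped, with the front tip bottom at about (570,240) against (222,228) before. That agrees with it being lower. A gentle pull test of a few mm will show whether the thread is engaged: a free screw would lift at about 9 N.

Careful with the scale: shifts go in units of 5 mm and turns go in units of 0.2 rad. That gives: -0.002 m is -0.4.

```bash

python3 inch.py '[[[0, 0, 0], [0, 0, -0.4], 0.040], [[0, 0, 0], [0, 0, -0.4], 0.040], [[0, 0, 0], [0, 0, 0], 0.040], [[0, 0, 0], [0, 0, 0], 0.040]]'|grep -E "pos|ft"
python3 inch.py '[[[0, 0, 0], [0, 0, -0.2], 0.040], [[0, 0, 0], [0, 0, -0.2], 0.040], [[0, 0, 0], [0, 0, 0], 0.040], [[0, 0, 0], [0, 0, 0], 0.040]]'|grep -E "pos|ft"
python3 inch.py '[[[0, 0, 0], [0, 0, 0.4], 0.040], [[0, 0, 0], [0, 0, 0.4], 0.040], [[0, 0, 0], [0, 0, 0.4], 0.040], [[0, 0, 0], [0, 0, 0], 0.040], [[0, 0, 0], [0, 0, 0], 0.040], [[0, 0, 0], [0, 0, 0], 0.040], [[0, 0, 0], [0, 0, 0], 0.040], [[0, 0, 0], [0, 0, 0], 0.040], [[0, 0, 0], [0, 0, 0], 0.040]]'
python3 -c "
from h import *
where()"
```

```text
position: [0.5247, 0.0642, 0.2279]
ft_force: [5.8, 2.4, -22.0]
position: [0.5243, 0.0643, 0.2283]
ft_force: [10.0, 3.7, -36.3]
time_s: 19.92
position: [0.5252, 0.0638, 0.2269]
orientation: [0.873, -0.488, -0.0, -0.0]
ft_force: [-5.1, 2.3, 4.3]
finger_gap: 0.0444
grip_force: 85.2
pos [0.5252 0.0638 0.2269] yaw -148.42 rz to go 0.804 tool d [ 0.0016 -0.     -0.0071] tilt [-0.     0.001 -1.   ] q7 -2.578 F [-5.06  2.28  4.31] T [0.49 1.25 0.03] gap 0.0444 85.22344440221786 t 19.92
```

The pull reached −36 N with almost no lift, so the thread is caught. Yaw bookkeeping puts the screw one full turn from the drop, still gripped. Handing in.

```bash
python3 -c "
from plant import arm
print(arm.finish_job())"
```

```text
the job is handed in; nothing more can be done
None
```

I turned the screw back until it dropped into the thread at about −0.78 rad, then forward one full turn by the tool's measured rotation (about ±0.08 rad), and handed the job in with the handle still gripped; a pull test confirmed the thread is caught, the final depth was not measured directly, and no verdict was returned.

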